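# Hang the oiled board on the rail with the S-hook

## Robot

A 6-joint arm with a two-finger parallel gripper is mounted at the origin on a cart in front of the work surface, level with it; the furniture and walls round the work are solid. World frame = base frame: x ahead of the robot, y to its left, z up, the work surface at z = 0. Lengths are in mm, angles in rad, forces in N, time in s.
With the tool pointing down it reaches from about 375 to 975 mm from the base axis. Payload 3.8 kg.
Tool frame: the origin (TCP) lies midway between the tips of the shut fingers; the grasp point (between the pads) lies ctrl.grasp_offset behind it (ctrl.grasp_offset is the distance from the TCP to the grasp point, in mm); z points along the fingers, y is the line along which they close (so a half turn about z gives the same grasp; the last joint's range is limited). The gripper opens to 85 mm and grips with 20 to 120 N. Pads are 22 mm wide; open, the fingers measure 114 mm over their backs; the gripper's body (76 mm by 85 mm) begins 54 mm behind the grasp point. The pads swing forward as they close: fully open they stand 13 mm farther back than shut.
Start: joints at [1.07, 0.264, 1.604, -0, 1.274, -0.037], TCP at [301.958, 603.688, 231.28] pointing down, gripper open.
Joint ranges: [-2.63, 2.63], [-0.94, 2.18], [0.31, 2.57], [-1.31, 4.45], [0, 2.66], [-2.55, 2.55]. Speed limits (rad/s): [2.57, 2.57, 3.14, 3.14, 3.14, 3.14].

## Interface

Orientations are given as a unit quaternion [x, y, z, w].
In Python, from cell import ctrl gives the robot as it stands. The module is installed in compiled form; this text tells all that it offers.
- The arm moves only by the tool play_rows, never from a script. Its argument "moves" is one flat list of numbers, 7 for each row, row after row: the turn, a rotation vector about the tool's x, y, z normalised to -1 to 1, where 1 is 0.08 rad, then the shift along the tool's x, y, z normalised to -1 to 1, where 1 is 40 mm, then the gripper's target within -1 to 1 (fully open at 1, half-way at 0, shut at -1). A call has 1 to 8 rows; each row shifts and turns the commanded pose from where the row before left it, along the tool's axes as they then stand; what a row does not reach is not made up. A row lasts 1/12 s, in which the tool goes at most 41.7 mm and 7.16 degrees, less where a joint would pass 70% of its speed; a pose out of reach is approached as far as the arm can. A call with a number of a shift or a turn outside -1 to 1 is refused whole. A call with a gripper value outside its range is refused whole. The fingers move at their own pace and stop on an object; "squeeze" is the grip in N (left out, the last holds). Time passes only in rows, so rows that do not move let the fingers close. It gives the time, the measured TCP pose, the force, the opening and the grip force at its end, in the units of the state.
- ctrl.get_obs(): the state, without advancing time (a new reading comes with each control period).
- ctrl.camera(name): name is "scene" or "top"; returns (picture, depth): 420x560x3 uint8, red, green, blue; 420x560 float32, mm along the optical axis (not along the pixel's ray), 0 where there is no reading.
- ctrl.camera_model(name): a dict with "K" (3x3 intrinsics, pixels), "position" and "orientation" of the camera in the world. Camera axes: x right, y down, z forward; pixel columns grow to the right and rows downward; lengths in mm; the calibration is good to about 2 mm. A picture is of the moment at which its call begins. camera_model takes no time and is no camera call.
- ctrl.hand_in(): hands the job in; it is judged then, once.
The state is a dict: "t": time; "q": joint angles; "qd": joint speeds; "joint_efforts": joint torques, N m; "ee_pos": TCP position; "tcp_rot": TCP orientation; "force": force on the tool from outside, world axes, zero at the start; "torque": the same for the moment, N m; "gripper_width": finger opening in mm; "gripper_force": force on a finger pad.
Only numpy, scipy, OpenCV 4.12 (cv2) and the standard library are available. Lean on these libraries where they do the work, as an engineer would, in place of code of your own. Each camera call takes 0.05 s, during which the arm holds its last target. There are 200 camera calls.

## Task

The arched board with the hanging hole has just been oiled and has to hang up to dry. Take the steel S-hook off the rail, pass its lower bend through the hole of the board standing in the rack, and lift the board out by the hook alone: no part of the robot may touch the oiled wood. Hang the hook back on the straight top of the rail so that the board hangs still and upright below it, and leave the plain board and everything else where it is.

Things in the scene. Friction and masses are not known exactly. Their poses are not given: they have to be found in the camera images.
- rail_mid (a point): hanging stand, fixed: a 12 mm brass rail bent like a wide goal on a wooden foot 120 mm deep, 325 mm wide, 18 mm high. This point: centre line of the top bar, half-way along, 300 mm above the worktop. y runs along the bar, x across it (away from the robot at yaw 0), z up. The top is straight for 120 mm to each side, then bends down into posts at 145 mm
- hook_grip (a point): loose S-hook of round 8 mm steel rod, 138 mm long, 0.12 kg, hanging over the rail; its bends lie in its xz plane, its y runs along the rail. This point: centre of the rod at the shoulder on the robot's side, where the rod runs vertically, 28 mm before and 18 mm below the rail's centre: pinch it from above, closing along the hook's y. Below it the shank slants away from the robot to the throat
- hook_seat (a point): point of the S-hook where the rail's centre lies when it hangs (28 mm in x, 18 mm in z from hook_grip); x away from the robot, z up when hung. The upper bend is a half circle of 28 mm radius; its free limb ends 28 mm beyond the rail's centre and 34 mm below it, so the hook must rise at least 42 mm to clear the bar
- hook_bend (a point): lowest point of the S-hook's lower bend, on the rod's centre line, 120 mm straight below hook_seat; the bend has 14 mm radius and opens upward and to the hook's -x
- hook_tip (a point): free end of the lower bend, on the rod's centre line (4 mm of rounded end beyond it): 19.8 mm in -x and 14.0 mm in +z from hook_bend; the last 14 mm of rod before it rise at 45 degrees toward -x
- hook_throat (a point): where the slanting shank meets the lower bend: 12.3 mm in +x and 20.7 mm in +z from hook_bend
- rack: low board rack, fixed: wooden foot 150 mm deep (x), 140 mm wide (y), 20 mm high, with six steel hoops of 4 mm wire, 100 mm wide, up to 72 mm above the worktop, that form five slots across x, 18 mm apart; the slots used are 18 mm before and behind the middle. Origin: centre of its underside
- board_hole (a point): loose, freshly oiled wooden board with an arched top, 140 mm wide, 150 mm high, 8 mm thick, 0.15 kg, standing upright in one slot of the rack. This point is the centre of its round hole: 32 mm in diameter, 122 mm above the board's lower edge and 28 mm below its top. x along the hole (through the thickness), y along the width, z up the board
- board: the same oiled board; origin at the middle of its lower edge, same axes
- plain_board: loose plain wooden board without a hole, 120 mm wide, 80 mm high, 8 mm thick, in the other slot of the rack; origin at the middle of its lower edge
- s_hook: the S-hook; origin at hook_seat
- stand: the hanging stand; origin at the centre of the underside of its foot, same axes as rail_mid
- wooden_mill: turned wooden pepper mill, 56 mm wide, 165 mm high, loose bystander
- bottle: slim glass bottle, 59 mm wide, 204 mm high, loose bystander
- cellar: stone salt cellar with wooden lid, 92 mm wide, 76 mm high, loose bystander
- lemon_a: lemon, 78 mm long, loose bystander behind the stand
- lemon_b: lemon, 83 mm long, loose bystander behind the stand
- onion: onion, 75 mm, loose bystander on the cutting board at the right
- garlic: garlic bulb, 60 mm, loose bystander behind the gap between stand and rack

How it is judged:
By the outcome, as a careful person would: the job done as asked, in the order asked, and still so for the second after the job is handed in, with the robot touching nothing.
It also fails if it takes over 72 s, if anything falls off the work surface, if the arm or the gripper's body presses on something with over 40 N, if the wrist force passes 120 N, or if a joint passes its speed limit or range.

## Working session

There is one attempt and no reset: what is moved stays moved. The work goes in short steps, Python scripts to look and compute and a tool call to move; the robot and the scene stay as the last step left them, time stands still between calls to the robot, and variables do not carry over. Pictures are saved under pics/ and viewed, at most 10 in all, crops included, and the job is handed in when it is done.

Besides the shell and the picture viewer there is one more tool, called after ">>>" by a JSON object that holds its "name" and its "arguments", one argument or row to a line. play_rows: Moves the arm, as the interface text tells. Scaled input: -1 to 1 covers 40 mm each way for a shift and 0.08 rad each way for a turn. Its arguments: {"type":"object","properties":{"moves":{"type":"array","items":{"type":"number","minimum":-1,"maximum":1}},"squeeze":{"type":"number"}},"required":["moves"]}

```bash
mkdir -p pics; cat > h.py <<'E'
import numpy as np, cv2
from cell import ctrl
from scipy.spatial.transform import Rotation as R
def cloud(name):
    im,d=ctrl.camera(name); m=ctrl.camera_model(name); K=np.array(m["K"]); 
    o=np.array(m["orientation"]); Rm=R.from_quat(o).as_matrix() if o.size==4 else o
    v,u=np.mgrid[:420,:560]
    P=np.stack([(u-K[0,2])/K[0,0]*d,(v-K[1,2])/K[1,1]*d,d],-1)@Rm.T+np.array(m["position"])
    P[d==0]=np.nan
    return im,d,P
E
python3 - <<'E'
from h import *
for n in("scene","top"):
    im,d,P=cloud(n); cv2.imwrite(f"pics/{n}0.png",im[...,::-1]); np.savez(f"{n}0.npz",im=im,d=d,P=P)
    print(n,ctrl.camera_model(n))
print(ctrl.get_obs(),ctrl.grasp_offset)
E
```

```text
scene {'K': array([[453.46675173,   0.        , 276.66988089],
       [  0.        , 453.46675173, 207.68669276],
       [  0.        ,   0.        ,   1.        ]]), 'position': array([-715.65125879, -984.2885668 ,  852.97256869]), 'orientation': array([ 0.73328828, -0.40775055,  0.25214021, -0.48213391])}
top {'K': array([[428.31453876,   0.        , 280.12486862],
       [  0.        , 428.31453876, 200.74528177],
       [  0.        ,   0.        ,   1.        ]]), 'position': array([ 385.72242834, -152.68384232, 1424.64409788]), 'orientation': array([-0.70065298,  0.7105967 , -0.04898884,  0.0416873 ])}
{'t': 0.1, 'q': array([ 1.07010337e+00,  2.64672693e-01,  1.60524828e+00,  3.13843245e-05,
        1.27373610e+00, -3.69158277e-02]), 'qd': array([-0.00116498, -0.00157833, -0.00290031, -0.00134928,  0.00102328,
        0.00010256]), 'joint_efforts': array([ 3.19485680e-04, -5.16706181e+01, -3.68591630e+01, -2.57842396e-05,
        6.23924512e-03,  1.05146859e-05]), 'ee_pos': array([301.62427802, 603.10445173, 230.08414443]), 'tcp_rot': array([ 2.29820311e-01,  9.73232531e-01, -9.91157558e-04, -2.88594382e-04]), 'force': array([ 0.55317197, -0.8458419 ,  0.51893317]), 'torque': array([-0.00044863, -0.00916589,  0.01407592]), 'gripper_force': 0.0, 'gripper_width': 85.30737279781242} 18.700000000000003
```

View pics/scene0.png

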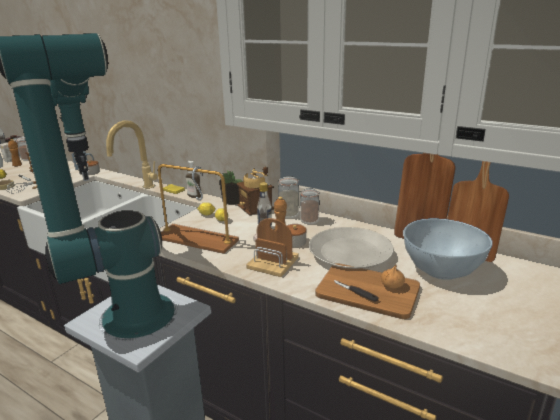

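View pics/top0.png

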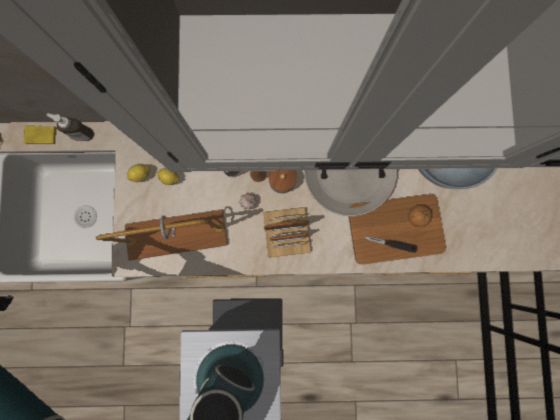

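The scene view shows the stand (160-230, 165-245) and the rack with boards (250-298, 195-272). The top view shows the rail (97-225, 215-238), the hook near (165,226) and the rack at (288,232). I'll crop in closer.

```bash
python3 - <<'E'
import cv2
a=cv2.imread("pics/scene0.png")[150:280,150:310];cv2.imwrite("pics/s1.png",cv2.resize(a,None,fx=4.6,fy=4.6,interpolation=cv2.INTER_CUBIC))
a=cv2.imread("pics/top0.png")[160:270,90:320];cv2.imwrite("pics/t1.png",cv2.resize(a,None,fx=3.4,fy=3.4,interpolation=cv2.INTER_CUBIC))
E
```

```text
(no output)
```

View pics/s1.png

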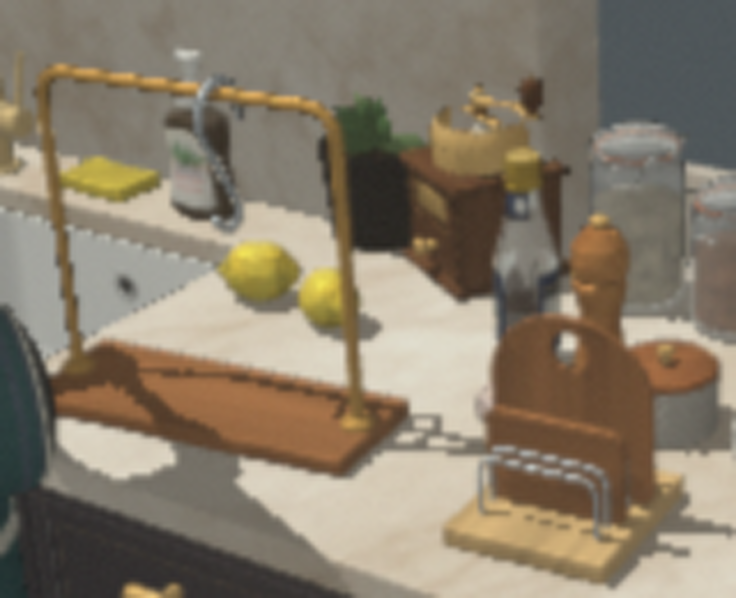

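View pics/t1.png

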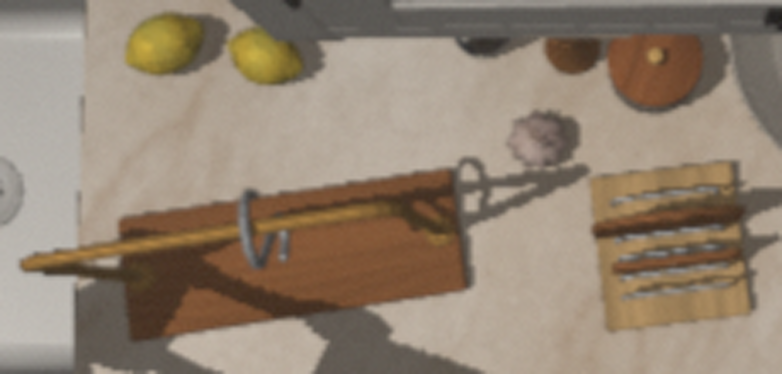

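The holed board stands in the rear slot with its hole at about scene pixel (273,225). The plain board is in front of it. The hook sits slightly left of the rail's middle, its shoulder at about top pixel (167,237) and scene pixel (196,172). Next I'll measure both from the depth clouds.

```bash
cat > meas.py <<'E'
from h import *
S=np.load("scene0.npz");T=np.load("top0.npz")
def cl(D,r0,r1,c0,c1): 
    P=D["P"][r0:r1,c0:c1].reshape(-1,3);C=D["im"][r0:r1,c0:c1].reshape(-1,3).astype(int);k=~np.isnan(P[:,0]);return P[k],C[k]
def line(p):
    m=np.median(p,0);o=cv2.fitLine(p[:,:2].astype(np.float32),cv2.DIST_HUBER,0,.01,.01).ravel();return o
for n,D,b in(("top",T,(200,250,92,240)),("scene",S,(160,180,155,230))):
    P,C=cl(D,*b); k=(P[:,2]>285)&(P[:,2]<325); P,C=P[k],C[k]
    br=(C[:,0]-C[:,2]>50)
    print(n,len(P),br.sum()); q=P[br]; o=line(q); 
    d=o[:2]*np.sign(o[1]); s=(q[:,:2]-o[2:])@d
    print(" rail dir",d,"yaw",np.arctan2(-d[0],d[1]),"mid",o[2:]+d*(s.min()+s.max())/2,"ext",s.min(),s.max(),"z",np.percentile(q[:,2],[5,50,95]))
    g=P[~br]; print(" hook pts",len(g),np.median(g,0)); 
# hook all gray points
for n,D,b in(("top",T,(210,242,155,180)),("scene",S,(160,205,188,206))):
    P,C=cl(D,*b);sat=C.max(1)-C.min(1);k=(P[:,2]>165)&(P[:,2]<330)&(sat<40)&(P[:,0]<700); q=P[k]
    q=q[np.argsort(-q[:,2])]; print(n,len(q)); print(q[::max(1,len(q)//25)].round(0).tolist())
# boards
for n,D,b in(("top",T,(205,260,262,315)),("scene",S,(215,275,245,300))):
    P,C=cl(D,*b)
    for lo,hi in((118,185),(88,105),(66,80),(14,26)):
        q=P[(P[:,2]>lo)&(P[:,2]<hi)]
        if len(q)<5: print(n,lo,len(q));continue
        o=line(q);d=o[:2]*np.sign(o[1]);s=(q[:,:2]-o[2:])@d
        print(n,lo,len(q),"yaw",np.arctan2(-d[0],d[1]).round(3),"c",(o[2:]+d*(s.min()+s.max())/2).round(1),"w",(s.max()-s.min()).round(0),"zmax",q[:,2].max().round(1),"mean",q.mean(0).round(1))
# overhead cabinet
P,C=cl(T,0,170,180,560);k=P[:,2]>350;print("cab min x",np.nanpercentile(P[k],[0,1],axis=0).round(0))
P,C=cl(T,140,215,225,300);
E
python3 meas.py
```

```text
top 575 432
 rail dir [-0.14072515  0.9900487 ] yaw 0.14119382 mid [460.77589996 177.68798837] ext -139.8861038890506 146.1500066142994 z [300.18747556 305.5956207  309.7450024 ]
 hook pts 143 [464.22232909 141.72771038 305.06108646]
scene 241 183
 rail dir [-0.13768056  0.99047667] yaw 0.1381193 mid [455.09713031 174.06820034] ext -143.31568682975632 151.12114806277916 z [291.53653717 300.71250579 305.47499985]
 hook pts 58 [455.80390361 144.09989345 297.75306421]
top 125
[[464.0, 138.0, 319.0], [465.0, 144.0, 315.0], [465.0, 141.0, 314.0], [478.0, 144.0, 313.0], [462.0, 139.0, 313.0], [470.0, 142.0, 311.0], [486.0, 143.0, 310.0], [480.0, 140.0, 310.0], [486.0, 141.0, 309.0], [449.0, 140.0, 307.0], [444.0, 138.0, 306.0], [491.0, 144.0, 305.0], [442.0, 136.0, 303.0], [492.0, 143.0, 301.0], [442.0, 135.0, 295.0], [493.0, 143.0, 291.0], [437.0, 136.0, 282.0], [491.0, 147.0, 275.0], [452.0, 139.0, 261.0], [455.0, 140.0, 255.0], [461.0, 143.0, 246.0], [468.0, 139.0, 228.0], [453.0, 141.0, 196.0], [461.0, 139.0, 191.0], [464.0, 143.0, 189.0]]
scene 110
[[466.0, 147.0, 313.0], [452.0, 135.
[... 656 characters left out ...]
 zmax 175.5 mean [ 481.7 -185.5  153.8]
top 88 121 yaw 0.103 c [ 447.2 -191.1] w 131.0 zmax 104.7 mean [ 451.5 -191.7   99.5]
top 66 207 yaw 0.996 c [ 462.8 -192. ] w 131.0 zmax 79.3 mean [ 459.  -189.3   72.4]
top 14 1277 yaw -1.058 c [ 463.5 -187.3] w 187.0 zmax 26.0 mean [ 462.1 -188.2   20.6]
scene 118 325 yaw 0.1 c [ 476.4 -184.4] w 135.0 zmax 170.5 mean [ 476.9 -186.5  140.7]
scene 88 270 yaw 0.059 c [ 472.4 -170.9] w 165.0 zmax 105.0 mean [ 472.2 -183.2   95.7]
scene 66 227 yaw -0.921 c [ 543.2 -126.5] w 339.0 zmax 79.9 mean [ 495.2 -168.7   72.2]
scene 14 510 yaw 0.901 c [ 483.4 -240.6] w 303.0 zmax 26.0 mean [ 441.9 -197.    19. ]
cab min x [[ 567. -810.  451.]
 [ 581. -701.  475.]]
```

The rail's middle is at about (459,176), yaw 0.14. The hook grip is at about (436.5,137,282). The board is at about (481,-186), yaw 0.103, which fits the rack. I'll write a small row planner next.

```bash
cat > plan.py <<'E'
import sys,json
from h import *
# usage: plan.py grip n x y z yaw  [n x y z yaw ...]  yaw = direction of hook x axis; tool y at yaw+90deg, tool down
def ori(y): # columns tool x,y,z
    ty=np.array([-np.sin(y),np.cos(y),0]); tz=np.array([0,0,-1.]); return R.from_matrix(np.c_[np.cross(ty,tz),ty,tz])
def plan(g,segs):
    o=ctrl.get_obs(); p=np.array(o["ee_pos"]); r=R.from_quat(o["tcp_rot"])
    print("t",round(o["t"],2),"p",p.round(1),"q",o["q"].round(2),"w",round(o["gripper_width"],1),"F",o["force"].round(1),"offrot",(r.inv()*ori(segs[0][4])).as_rotvec().round(3))
    for n,x,y,z,yw in segs:
        n=int(n);out=[];t=np.array([x,y,z])
        for i in range(n,0,-1):
            dr=(r.inv()*ori(yw)).as_rotvec()/i/.08; dp=r.inv().apply(t-p)/i/40
            row=np.round(np.r_[dr,dp],2)+0.; out+=row.tolist()+[g]
            if abs(row).max()>1: print("TOO BIG",row)
            p=p+r.apply(row[3:]*40); r=r*R.from_rotvec(row[:3]*.08)
        print(json.dumps(out))
a=[float(v) for v in sys.argv[1:]]
if __name__=="__main__": plan(a[0],[a[i:i+5] for i in range(1,len(a),5)])
E
python3 plan.py 1 8 330 420 400 .4  8 433 137 370 .14  5 436.5 137 264 .14
```

```text
t 0.1 p [301.6 603.1 230.1] q [ 1.07  0.26  1.61  0.    1.27 -0.04] w 85.3 F [ 0.6 -0.8  0.5] offrot [-0.002 -0.001 -0.864]
TOO BIG [ 0.    0.   -1.35 -0.34 -0.47 -0.53]
TOO BIG [ 0.    0.   -1.35 -0.28 -0.51 -0.53]
TOO BIG [ 0.    0.   -1.35 -0.23 -0.53 -0.53]
TOO BIG [ 0.    0.   -1.35 -0.17 -0.56 -0.53]
TOO BIG [ 0.    0.   -1.35 -0.1  -0.57 -0.53]
TOO BIG [-0.01 -0.01 -1.35 -0.04 -0.58 -0.53]
TOO BIG [ 0.    0.   -1.35  0.02 -0.58 -0.53]
TOO BIG [-0.01 -0.01 -1.35  0.08 -0.57 -0.53]
[0.0, 0.0, -1.35, -0.34, -0.47, -0.53, 1.0, 0.0, 0.0, -1.35, -0.28, -0.51, -0.53, 1.0, 0.0, 0.0, -1.35, -0.23, -0.53, -0.53, 1.0, 0.0, 0.0, -1.35, -0.17, -0.56, -0.53, 1.0, 0.0, 0.0, -1.35, -0.1, -0.57, -0.53, 1.0, -0.01, -0.01, -1.35, -0.04, -0.58, -0.53, 1.0, 0.0, 0.0, -1.35, 0.02, -0.58, -0.53, 1.0, -0.01, -0.01, -1.35, 0.08, -0.57, -0.53, 1.0]
[0.0, 0.0, 0.41, 0.05, -0.94, 0.09, 1.0, 0.0, 0.0, 0.41, 0.02, -0.94, 0.09, 1.0, 0.0, 0.0, 0.41, -0.02, -0.94, 0.09, 1.0, 0.0, 0.0, 0.4, -0.04, -0.94, 0.1, 1.0, 0.0, 0.0, 0.41, -0.08, -0.94, 0.09, 1.0, 0.0, 0.0, 0.4, -0.11, -0.93, 0.1, 1.0, 0.0, 0.0, 0.41, -0.13, -0.93, 0.09, 1.0, 0.0, 0.0, 0.4, -0.17, -0.93, 0.1, 1.0]
[0.0, 0.0, 0.0, -0.02, 0.0, 0.53, 1.0, 0.0, 0.0, 0.0, -0.02, 0.0, 0.53, 1.0, 0.0, 0.0, 0.0, -0.01, 0.0, 0.53, 1.0, 0.0, 0.0, 0.0, -0.02, -0.01, 0.53, 1.0, 0.0, 0.0, 0.0, -0.01, 0.0, 0.53, 1.0]
```

```bash
python3 plan.py 1 8 340 400 390 .1
```

```text
t 0.1 p [301.6 603.1 230.1] q [ 1.07  0.26  1.61  0.    1.27 -0.04] w 85.3 F [ 0.6 -0.8  0.5] offrot [-0.002 -0.001 -0.564]
[0.0, 0.0, -0.88, -0.39, -0.52, -0.5, 1.0, 0.0, 0.0, -0.88, -0.35, -0.54, -0.5, 1.0, 0.0, 0.0, -0.88, -0.32, -0.56, -0.5, 1.0, 0.0, 0.0, -0.88, -0.27, -0.59, -0.5, 1.0, -0.01, 0.0, -0.88, -0.23, -0.6, -0.5, 1.0, 0.0, 0.0, -0.88, -0.19, -0.62, -0.5, 1.0, -0.01, -0.01, -0.88, -0.15, -0.63, -0.5, 1.0, 0.0, 0.0, -0.89, -0.1, -0.64, -0.49, 1.0]
```

>>> {"name": "play_rows", "arguments": {
  "moves": [0, 0, -0.88, -0.4, -0.5, -0.5, 1, 0, 0, -0.88, -0.35, -0.55, -0.5, 1, 0, 0, -0.88, -0.3, -0.55, -0.5, 1, 0, 0, -0.88, -0.27, -0.6, -0.5, 1, 0, 0, -0.88, -0.23, -0.6, -0.5, 1, 0, 0, -0.88, -0.2, -0.6, -0.5, 1, 0, 0, -0.88, -0.15, -0.65, -0.5, 1, 0, 0, -0.88, -0.1, -0.65, -0.5, 1]
}}

```text
t: 0.77
ee_pos: [340.1, 398.7, 391.6]
tcp_rot: [-0.052, 0.999, -0.0, -0.0]
force: [0.4, 0.5, -0.7]
gripper_width: 85.6
gripper_force: 0.0
```

```bash
python3 plan.py 1 8 430 137 370 .14
```

```text
t 0.77 p [340.1 398.7 391.6] q [ 0.82 -0.08  1.69 -0.    1.53 -0.86] w 85.6 F [ 0.4  0.5 -0.7] offrot [-0.001 -0.001 -0.037]
[0.0, 0.0, -0.06, -0.2, -0.84, 0.07, 1.0, 0.0, 0.0, -0.06, -0.19, -0.84, 0.07, 1.0, 0.0, 0.0, -0.06, -0.19, -0.85, 0.07, 1.0, 0.0, 0.0, -0.06, -0.18, -0.85, 0.07, 1.0, 0.0, 0.0, -0.06, -0.18, -0.84, 0.07, 1.0, 0.0, 0.0, -0.05, -0.17, -0.85, 0.06, 1.0, 0.0, 0.0, -0.06, -0.17, -0.85, 0.07, 1.0, -0.01, -0.01, -0.05, -0.17, -0.84, 0.06, 1.0]
```

>>> {"name": "play_rows", "arguments": {
  "moves": [0, 0, -0.06, -0.2, -0.84, 0.07, 1, 0, 0, -0.06, -0.19, -0.84, 0.07, 1, 0, 0, -0.06, -0.19, -0.85, 0.07, 1, 0, 0, -0.06, -0.18, -0.85, 0.07, 1, 0, 0, -0.06, -0.18, -0.84, 0.07, 1, 0, 0, -0.06, -0.17, -0.85, 0.07, 1, 0, 0, -0.06, -0.17, -0.85, 0.07, 1, 0, 0, -0.05, -0.17, -0.84, 0.06, 1]
}}

```text
t: 1.43
ee_pos: [429.1, 136.6, 368.7]
tcp_rot: [-0.069, 0.998, -0.0, -0.0]
force: [0.7, -0.0, -0.9]
gripper_width: 85.2
gripper_force: 0.0
```

```bash
python3 plan.py 1 6 436 137 264 .14
```

```text
t 1.43 p [429.1 136.6 368.7] q [ 0.25 -0.23  1.86 -0.    1.51 -1.46] w 85.2 F [ 0.7 -0.  -0.9] offrot [-0.    -0.    -0.003]
[0.0, 0.0, -0.01, -0.03, 0.0, 0.44, 1.0, 0.0, 0.0, 0.0, -0.03, 0.0, 0.44, 1.0, 0.0, 0.0, -0.01, -0.03, 0.0, 0.43, 1.0, 0.0, 0.0, 0.0, -0.03, 0.0, 0.44, 1.0, 0.0, 0.0, -0.01, -0.03, -0.01, 0.43, 1.0, 0.0, -0.01, 0.0, -0.02, 0.0, 0.44, 1.0]
```

>>> {"name": "play_rows", "arguments": {
  "moves": [0, 0, 0, -0.03, 0, 0.44, 1, 0, 0, 0, -0.03, 0, 0.44, 1, 0, 0, 0, -0.03, 0, 0.43, 1, 0, 0, 0, -0.03, 0, 0.44, 1, 0, 0, 0, -0.03, 0, 0.43, 1, 0, 0, 0, -0.02, 0, 0.44, 1, 0, 0, 0, 0, 0, 0, 0, 0, 0, 0, 0, 0, 0, 0]
}}

```text
t: 2.1
ee_pos: [435.0, 139.0, 263.2]
tcp_rot: [-0.068, 0.998, -0.0, -0.002]
force: [0.0, -0.0, 0.0]
gripper_width: 63.8
gripper_force: 0.0
```

>>> {"name": "play_rows", "arguments": {
  "moves": [0, 0, 0, 0, 0, 0, -0.5, 0, 0, 0, 0, 0, 0, -0.7, 0, 0, 0, 0, 0, 0, -1, 0, 0, 0, 0, 0, 0, -1, 0, 0, 0, 0, 0, 0, -1, 0, 0, 0, 0, 0, 0, -1, 0, 0, 0, 0, 0, 0, -1, 0, 0, 0, 0, 0, 0, -1],
  "squeeze": 100
}}

```text
t: 2.77
ee_pos: [436.6, 139.2, 265.4]
tcp_rot: [-0.068, 0.998, -0.0, 0.001]
force: [-0.7, -2.2, 4.9]
gripper_width: 5.8
gripper_force: 97.7
```

```bash
python3 - <<'E'
from h import *
im,d,P=cloud("scene"); cv2.imwrite("pics/g1.png",cv2.resize(im[140:240,140:300],None,fx=4.6,fy=4.6,interpolation=2)[...,::-1])
E
python3 plan.py -1 6 428 136 320 .14
```

```text
t 2.82 p [436.6 139.2 265.4] q [ 0.25 -0.18  2.   -0.    1.32 -1.45] w 5.7 F [-0.6 -1.6  5.4] offrot [-0.     0.002 -0.003]
[0.0, 0.0, -0.01, 0.04, -0.01, -0.23, -1.0, 0.0, 0.0, -0.01, 0.04, -0.01, -0.23, -1.0, 0.0, 0.01, 0.0, 0.04, -0.01, -0.23, -1.0, 0.0, 0.0, -0.01, 0.03, -0.01, -0.23, -1.0, 0.0, 0.01, 0.0, 0.04, -0.01, -0.22, -1.0, 0.0, 0.0, -0.01, 0.03, 0.0, -0.23, -1.0]
```

View pics/g1.png

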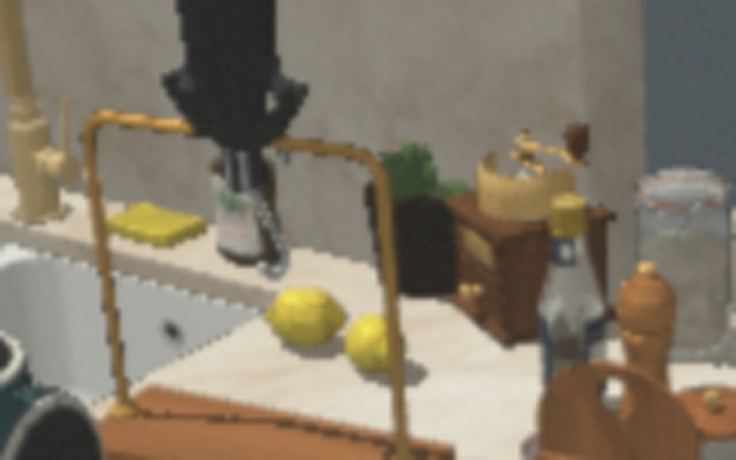

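The gripper holds the hook at the shoulder, and its lower bend shows at crop pixel (275,265). Grip force is 98 N. I'll lift it and back away.

>>> {"name": "play_rows", "arguments": {
  "moves": [0, 0, 0, 0.03, 0, -0.23, -1, 0, 0, 0, 0.04, 0, -0.23, -1, 0, 0, 0, 0.04, 0, -0.23, -1, 0, 0, 0, 0.04, 0, -0.23, -1, 0, 0, 0, 0.03, 0, -0.23, -1, 0, 0, 0, 0.02, 0, -0.23, -1]
}}

```text
t: 3.32
ee_pos: [427.9, 138.3, 320.8]
tcp_rot: [-0.068, 0.998, 0.0, 0.0]
force: [-0.0, -0.0, -0.8]
gripper_width: 5.0
gripper_force: 97.5
```

>>> {"name": "play_rows", "arguments": {
  "moves": [0, 0, 0, 0.25, 0, -0.03, -1, 0, 0, 0, 0.4, 0, 0, -1, 0, 0, 0, 0.4, 0, 0, -1, 0, 0, 0, 0.4, 0, 0, -1, 0, 0, 0, 0.4, 0, 0, -1]
}}

```text
t: 3.73
ee_pos: [353.3, 127.8, 320.7]
tcp_rot: [-0.068, 0.998, -0.0, -0.0]
force: [0.1, 1.0, -1.5]
gripper_width: 6.0
gripper_force: 97.5
```

```bash
python3 - <<'E'
from h import *
o=ctrl.get_obs(); p=np.array(o["ee_pos"]); print(p,o["gripper_width"],o["gripper_force"],o["force"])
for n in("scene","top"):
    im,d,P=cloud(n); m=ctrl.camera_model(n);K=m["K"];Rm=R.from_quat(m["orientation"]).as_matrix()
    sat=im.max(2).astype(int)-im.min(2)
    hx=np.array([.99,.14,0]); rel=P-p; x=rel@hx; y=rel@np.array([-.14,.99,0]); z=rel[...,2]
    k=(abs(y)<18)&(x>-25)&(x<75)&(z>-105)&(z<75)&(sat<45)
    Q=np.stack([x[k],y[k],z[k],im[...,0][k]],1); Q=Q[np.argsort(-Q[:,2])]; print(n,len(Q)); print(Q[::max(1,len(Q)//40)].round(0).astype(int).tolist())
E
python3 plan.py -1 8 400 -100 350 .11
```

```text
[353.2730298  127.84169371 320.66529333] 5.9991838320929975 97.47453175485134 [ 0.13056637  1.03486508 -1.5400929 ]
scene 271
[[-11, 8, 75, 40], [-19, 10, 73, 43], [-15, -16, 71, 42], [-21, -11, 69, 40], [11, -18, 68, 44], [-16, 5, 66, 41], [-17, -8, 64, 42], [-10, 11, 60, 40], [-8, -9, 58, 41], [-16, -6, 56, 41], [-13, 17, 53, 44], [11, -7, 52, 41], [-11, 7, 50, 42], [-16, 3, 48, 42], [-16, -13, 46, 41], [-3, 5, 44, 42], [-8, 15, 40, 47], [-10, -16, 38, 43], [-2, -14, 35, 42], [-7, 17, 33, 88], [-13, -8, 30, 95], [-6, 18, 29, 102], [-11, -6, 26, 97], [51, 0, 24, 95], [-15, -5, 23, 75], [-7, 5, 20, 54], [57, 0, 18, 105], [-10, 8, 17, 79], [5, -14, 14, 62], [-4, -12, 13, 45], [56, 0, 11, 109], [-12, 8, 10, 90], [-8, -11, 7, 62], [-14, -5, 5, 105], [58, 3, 2, 126], [10, 0, -8, 101], [17, -2, -17, 95], [21, 2, -27, 103], [24, -3, -39, 105], [32, 0, -50, 106], [41, -1, -60, 141], [45, -1, -70, 143], [6, -2, -75, 133], [39, 5, -80, 189], [37, 3, -83, 183], [30, -1, -88, 129]]
top 107
[[31, -5, 51, 123], [34, -3, 50, 111], [34, -5, 49, 126], [35, 0, 48, 133], [42, -3, 46, 103], [36, -4, 45
[... 687 characters left out ...]
-5, -75, 141], [34, -1, -77, 132], [26, 0, -77, 129], [42, -5, -78, 139], [28, -6, -78, 145], [20, -5, -79, 136], [26, -3, -79, 108], [25, -5, -80, 140], [35, 2, -81, 124], [31, -3, -82, 121], [34, -3, -84, 123], [34, -5, -85, 156]]
t 3.83 p [352.6 127.8 320.9] q [ 0.28 -0.38  2.05  0.    1.47 -1.43] w 5.7 F [ 0.5 -1.  -2.7] offrot [ 0.    -0.     0.027]
[0.0, 0.0, 0.04, -0.05, -0.73, -0.09, -1.0, 0.0, 0.0, 0.04, -0.05, -0.72, -0.09, -1.0, 0.0, 0.0, 0.04, -0.05, -0.73, -0.09, -1.0, 0.0, 0.0, 0.04, -0.06, -0.72, -0.09, -1.0, 0.0, 0.0, 0.05, -0.06, -0.72, -0.09, -1.0, 0.0, 0.0, 0.04, -0.06, -0.73, -0.09, -1.0, 0.0, 0.0, 0.05, -0.06, -0.72, -0.09, -1.0, 0.0, 0.0, 0.04, -0.07, -0.73, -0.1, -1.0]
```

The hook sits as expected in the tool frame, with its bend at about (+30, -1.5, -86). I'll move toward the rack and refine the hole position from the first scene image.

>>> {"name": "play_rows", "arguments": {
  "moves": [0, 0, 0.04, -0.05, -0.73, -0.1, -1, 0, 0, 0.04, -0.05, -0.73, -0.1, -1, 0, 0, 0.04, -0.05, -0.73, -0.1, -1, 0, 0, 0.04, -0.06, -0.72, -0.1, -1, 0, 0, 0.04, -0.06, -0.72, -0.1, -1, 0, 0, 0.04, -0.06, -0.72, -0.1, -1, 0, 0, 0.05, -0.06, -0.72, -0.1, -1, 0, 0, 0.05, -0.07, -0.72, -0.1, -1]
}}

```text
t: 4.5
ee_pos: [402.3, -101.0, 353.1]
tcp_rot: [-0.055, 0.999, -0.0, 0.0]
force: [0.8, 0.9, -0.0]
gripper_width: 5.9
gripper_force: 97.7
```

```bash
python3 - <<'E'
from h import *
D=np.load("scene0.npz");P=D["P"];im=D["im"]
hx=np.array([.9947,.103,0]);x=(P-np.array([481,-186,0]))@hx;y=(P-np.array([481,-186,0]))@np.array([-.103,.9947,0])
k=(abs(x)<15)&(abs(y)<80)&(P[...,2]>100)&(P[...,2]<185)
print("front face x",np.median(x[k&(P[...,2]>125)]),np.polyfit(P[...,2][k&(P[...,2]>112)],x[k&(P[...,2]>112)],1))
m=ctrl.camera_model("scene");K=m["K"];Rm=R.from_quat(m["orientation"]).as_matrix();c=np.array(m["position"])
cs,h=cv2.findContours(k.astype(np.uint8),cv2.RETR_CCOMP,cv2.CHAIN_APPROX_NONE)
def ray(u,v,xp):
    d=Rm@np.array([(u-K[0,2])/K[0,0],(v-K[1,2])/K[1,1],1]);t=((np.array([481,-186,0])+xp*hx-c)@hx)/(d@hx);return c+t*d
for i,q in enumerate(cs):
    if h[0][i][3]>=0 and len(q)>6:
        M=np.zeros(k.shape,np.uint8);cv2.drawContours(M,cs,i,1,-1);M&=(~k).astype(np.uint8);vv,uu=np.nonzero(M);Q=np.array([ray(u,v,-4) for u,v in zip(uu,vv)])
        print("hole px",uu.mean(),vv.mean(),len(uu),"c",Q.mean(0),"min",Q.min(0),"max",Q.max(0))
cols=im[210:240,266:282];print(k[212:240,264:284].astype(int))
E
python3 plan.py -1 6 485 -184 300 .103
```

```text
front face x -4.1721219361112185 [ 0.01382965 -6.03445237]
hole px 273.27272727272725 225.29545454545453 44 c [ 476.79984008 -184.27426493  143.68395155] min [ 475.44029185 -198.95289016  130.40154021] max [ 478.31979424 -171.14472489  156.48135397]
[[0 0 0 0 0 0 0 0 0 0 0 0 0 0 0 0 0 0 0 0]
 [0 0 0 0 0 0 0 0 0 0 0 0 0 0 0 0 0 0 0 0]
 [0 0 0 0 0 0 0 0 0 0 0 0 0 0 0 0 0 0 0 0]
 [0 0 0 0 0 0 0 0 0 0 0 0 0 0 0 0 0 0 0 0]
 [0 0 0 0 0 0 0 0 0 0 0 0 0 0 0 0 0 0 0 0]
 [0 0 0 0 0 0 0 0 0 0 0 0 0 0 0 0 0 0 0 0]
 [0 0 0 1 1 1 1 1 1 0 0 0 0 0 0 0 0 0 0 0]
 [1 1 1 1 1 1 1 1 1 1 1 1 1 0 0 0 0 0 0 0]
 [1 1 1 1 1 1 1 1 1 1 1 1 1 1 1 1 0 0 0 0]
 [1 1 1 1 1 1 1 1 1 1 1 1 1 1 1 1 1 1 0 0]
 [1 1 1 1 1 1 1 0 0 0 1 1 1 1 1 1 1 1 1 0]
 [1 1 1 1 1 1 0 0 0 0 0 0 1 1 1 1 1 1 1 1]
 [1 1 1 1 1 1 0 0 0 0 0 0 0 1 1 1 1 1 1 1]
 [1 1 1 1 1 1 0 0 0 0 0 0 0 1 1 1 1 1 1 1]
 [1 1 1 1 1 1 0 0 0 0 0 0 0 0 1 1 1 1 1 1]
 [1 1 1 1 1 1 1 0 0 0 0 0 0 0 1 1 1 1 1 1]
 [1 1 1 1 1 1 1 1 0 0 0 0 0 1 1 1 1 1 1 1]
 [1 1 1 1 1 1 1 1 1 1 1 0 1 1 1 1 1 1 1 1]
 [1 1 1 1 1 1 1 1 1 1 1 1 1 1 1 1 1 1 1 1]
 [1 1 1 1 1 1 0 1 1 1 1 1 1 1 1 1 1 1 1 1]
 [1 1 1 1 1 1 1 1 1 1 1 1 1 1 1 1 1 1 1 1]
 [1 1 1 1 1 1 1 1 1 1 1 1 1 1 1 1 1 1 1 1]
 [0 1 1 1 1 1 1 1 1 1 1 1 1 1 1 1 1 1 1 1]
 [0 0 1 1 1 1 1 1 1 1 1 1 1 1 1 1 1 1 1 1]
 [0 0 0 0 0 0 0 1 1 1 0 1 1 1 1 1 1 0 1 1]
 [0 0 0 0 0 0 0 0 0 1 0 0 0 1 1 1 1 1 1 1]
 [0 0 0 0 0 0 0 0 0 0 0 0 0 0 0 0 0 0 0 1]
 [0 0 0 0 0 0 0 0 0 0 0 0 0 0 0 0 0 0 0 0]]
t 4.5 p [ 402.3 -101.   353.1] q [-0.31 -0.3   1.94  0.    1.5  -1.99] w 5.9 F [ 0.8  0.9 -0. ] offrot [-0.     0.     0.006]
[0.0, 0.0, 0.01, -0.3, -0.38, 0.22, -1.0, 0.0, 0.0, 0.01, -0.31, -0.38, 0.22, -1.0, 0.0, 0.0, 0.01, -0.31, -0.38, 0.22, -1.0, 0.0, 0.0, 0.02, -0.3, -0.38, 0.22, -1.0, 0.0, 0.0, 0.01, -0.31, -0.38, 0.22, -1.0, 0.0, 0.01, 0.02, -0.3, -0.38, 0.23, -1.0]
```

Ray casting confirms the hole at about (481,-185,142.5). I'll go above and behind the board, then check the hook against it.

>>> {"name": "play_rows", "arguments": {
  "moves": [0, 0, 0.01, -0.31, -0.38, 0.22, -1, 0, 0, 0.02, -0.31, -0.38, 0.22, -1, 0, 0, 0.02, -0.31, -0.38, 0.22, -1, 0, 0, 0.02, -0.3, -0.38, 0.22, -1, 0, 0, 0.01, -0.31, -0.38, 0.22, -1, 0, 0, 0, -0.3, -0.38, 0.23, -1]
}}

```text
t: 5.0
ee_pos: [485.8, -183.3, 299.0]
tcp_rot: [-0.051, 0.999, -0.0, 0.0]
force: [-0.5, -0.1, -1.5]
gripper_width: 5.6
gripper_force: 97.8
```

```bash
python3 - <<'E'
from h import *
o=ctrl.get_obs();p=np.array(o["ee_pos"])
B=np.array([481,-185.5,142]);hx=np.array([.9947,.103,0]);hy=np.array([-.103,.9947,0])
for n in("scene","top"):
    im,d,P=cloud(n);sat=im.max(2).astype(int)-im.min(2)
    r=P-B;x=r@hx;y=r@hy;z=r[...,2]
    print(n,"tcp in board frame",((p-B)@hx).round(1),((p-B)@hy).round(1),p[2]-142)
    k=(abs(y)<25)&(x>-40)&(x<90)&(z>45)&(z<160+0)&(sat<45)&(P[...,2]<p[2]+5)
    Q=np.stack([x[k],y[k],z[k]],1);Q=Q[np.argsort(Q[:,2])];print(len(Q),Q[:60:2].round(0).astype(int).tolist())
    kb=(abs(x)<16)&(abs(y)<70)&(z>20)&(z<36);print("board top",kb.sum(),np.median(x[kb]),np.median(y[kb]),z[kb].max() if kb.any() else 0)
E
python3 plan.py -1 6 485 -184 214 .103
```

```text
scene tcp in board frame 5.0 1.7 156.99484869535212
62 [[33, 0, 69], [36, 2, 71], [41, 4, 73], [37, 6, 74], [24, -1, 77], [37, 2, 79], [44, 5, 80], [43, 1, 81], [53, 10, 83], [13, 5, 84], [12, 1, 85], [14, 6, 87], [41, 0, 93], [42, 4, 96], [44, 1, 99], [40, 3, 104], [35, 0, 111], [40, 3, 112], [29, 5, 115], [28, 0, 120], [26, 3, 125], [25, 6, 128], [25, 2, 133], [19, 7, 138], [19, -1, 139], [16, 5, 143], [11, 2, 148], [0, 12, 155], [12, -5, 157], [-4, -2, 158]]
board top 31 -3.8558197614971963 1.654997707885152 27.935391397611625
top tcp in board frame 5.0 1.7 156.99484869535212
0 []
board top 15 0.16988859300175557 28.82518752129467 28.646114652398182
t 5.1 p [ 485.6 -183.7  297. ] q [-0.41 -0.07  1.84 -0.    1.37 -2.08] w 5.5 F [-1.3  1.  -0.8] offrot [ 0.001 -0.003 -0.001]
[0.0, -0.01, 0.0, 0.0, 0.0, 0.35, -1.0, 0.0, -0.01, 0.0, 0.0, 0.0, 0.35, -1.0, 0.0, 0.0, 0.0, 0.0, 0.0, 0.34, -1.0, 0.0, -0.01, 0.0, 0.0, 0.0, 0.35, -1.0, 0.01, 0.0, -0.01, 0.01, 0.0, 0.34, -1.0, 0.0, -0.01, 0.0, 0.0, -0.01, 0.35, -1.0]
```

>>> {"name": "play_rows", "arguments": {
  "moves": [0, 0, 0, -0.1, -0.04, 0, -1, 0, 0, 0, 0, 0, 0.35, -1, 0, 0, 0, 0, 0, 0.35, -1, 0, 0, 0, 0, 0, 0.35, -1, 0, 0, 0, 0, 0, 0.35, -1, 0, 0, 0, 0, 0, 0.35, -1, 0, 0, 0, 0, 0, 0.35, -1, 0, 0, 0, 0, 0, 0, -1]
}}

```text
t: 5.77
ee_pos: [487.3, -182.1, 213.3]
tcp_rot: [-0.052, 0.999, 0.001, -0.002]
force: [-0.7, -0.7, -1.4]
gripper_width: 5.4
gripper_force: 97.8
```

```bash
python3 - <<'E'
from h import *
o=ctrl.get_obs();p=np.array(o["ee_pos"])
B=np.array([481,-185.5,142]);hx=np.array([.9947,.103,0]);hy=np.array([-.103,.9947,0])
print("tcp in board frame",((p-B)@hx).round(1),((p-B)@hy).round(1),p[2],o["force"].round(1),o["t"],o["q"].round(2))
im,_,_=cloud("scene");cv2.imwrite("pics/i1.png",cv2.resize(im[160:270,220:330],None,fx=5.4,fy=5.4,interpolation=2)[...,::-1])
E
```

```text
tcp in board frame 6.7 2.8 213.26848329669292 [-0.7 -0.7 -1.4] 5.7667 [-0.41 -0.01  1.95  0.    1.21 -2.08]
```

View pics/i1.png

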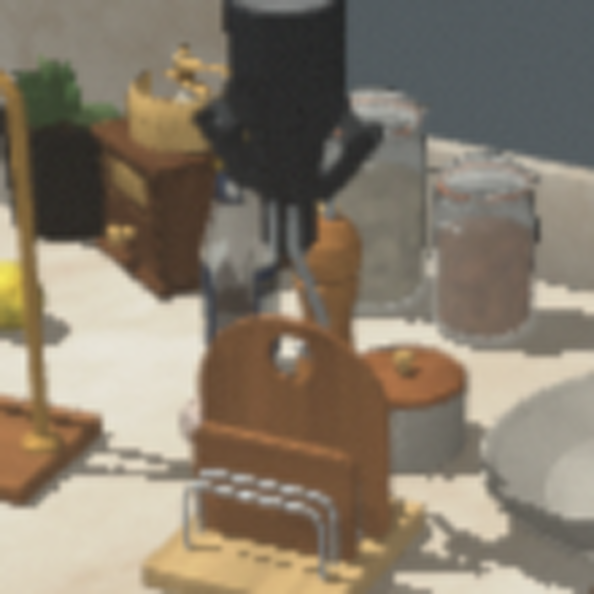

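The fingers are well clear of the board, and the tip is behind the hole at crop (290,358). Now I'll insert it.

>>> {"name": "play_rows", "arguments": {
  "moves": [0, 0, 0, 0.11, -0.06, 0, -1, 0, 0, 0, 0.11, 0, 0, -1, 0, 0, 0, 0.1, 0, -0.03, -1, 0, 0, 0, 0.1, 0, -0.05, -1, 0, 0, 0, 0, 0, 0, -1]
}}

```text
t: 6.23
ee_pos: [472.3, -187.9, 220.2]
tcp_rot: [-0.051, 0.999, -0.0, 0.001]
force: [-0.3, 0.4, -0.7]
gripper_width: 5.3
gripper_force: 97.8
```

```bash
cat > st.py <<'E'
from h import *
import sys
o=ctrl.get_obs();p=np.array(o["ee_pos"])
B=np.array([481,-185.5,142]);hx=np.array([.9947,.103,0]);hy=np.array([-.103,.9947,0])
print("tcp in board frame",((p-B)@hx).round(1),((p-B)@hy).round(1),p[2],o["force"].round(1),o["torque"].round(2),o["t"])
im,d,P=cloud("scene")
r=P-B;x=r@hx;y=r@hy;z=r[...,2];sat=im.max(2).astype(int)-im.min(2)
kb=(abs(x)<30)&(abs(y)<75)&(z>-35)&(z<33)&(sat>45);print("board face",kb.sum(),np.median(x[kb]),np.median(y[kb]),z[kb].max())
k=(abs(y)<22)&(x>-60)&(x<60)&(z>-20)&(z<45)&(sat<40)
Q=np.stack([x[k],y[k],z[k]],1);Q=Q[np.argsort(Q[:,2])];print(len(Q),Q[::max(1,len(Q)//25)].round(0).astype(int).tolist())
if len(sys.argv)>1: cv2.imwrite(sys.argv[1],cv2.resize(im[180:250,230:320],None,fx=8,fy=8,interpolation=2)[...,::-1])
E
python3 st.py
```

```text
tcp in board frame -8.9 -1.5 220.1575143205805 [-0.3  0.4 -0.7] [-0.02  0.09  0.01] 6.2333
board face 399 -4.625616334015273 -2.5729566290501444 28.05525748025434
29 [[12, -1, -8], [4, -1, 0], [2, 2, 0], [5, -5, 0], [11, -1, 0], [3, -2, 4], [-6, -14, 7], [-7, -3, 9], [-1, 0, 10], [0, -4, 10], [34, -2, 10], [31, 0, 11], [34, -3, 15], [29, 3, 16], [22, -4, 20], [28, 3, 20], [1, -15, 23], [22, -5, 24], [29, -1, 24], [-1, -20, 25], [23, 0, 27], [26, -3, 30], [16, 0, 33], [18, -3, 33], [18, -3, 37], [13, -1, 39], [20, -2, 40], [16, 4, 41], [12, -2, 43]]
```

>>> {"name": "play_rows", "arguments": {
  "moves": [0, 0, 0, 0.1, 0.02, -0.02, -1, 0, 0, 0, 0.1, 0.02, -0.05, -1, 0, 0, 0, 0.08, 0, -0.06, -1, 0, 0, 0, 0, 0, 0, -1]
}}

```text
t: 6.62
ee_pos: [461.0, -187.2, 224.7]
tcp_rot: [-0.052, 0.999, -0.0, 0.0]
force: [0.2, -0.3, -0.7]
gripper_width: 6.0
gripper_force: 97.8
```

```bash
python3 st.py pics/i2.png
```

```text
tcp in board frame -20.1 0.4 224.65977288749718 [ 0.2 -0.3 -0.7] [-0.03  0.07 -0.04] 6.6167
board face 386 -4.40649926539869 -1.5311512082580463 28.071524600135945
32 [[3, 7, -5], [1, 2, -3], [1, -2, -3], [9, -2, -2], [21, 8, -2], [11, 2, 0], [12, -1, 0], [3, -2, 1], [-6, 2, 4], [-10, 4, 5], [-3, -1, 7], [-12, -5, 8], [-10, 3, 9], [-9, 0, 9], [-2, -8, 12], [-8, 4, 12], [-9, 0, 13], [22, 0, 15], [21, -1, 20], [15, 0, 22], [12, 3, 23], [17, 1, 25], [-5, -14, 26], [10, 1, 28], [16, 0, 30], [10, 1, 32], [14, 3, 34], [12, 6, 34], [14, -1, 34], [8, 0, 41], [5, 2, 42], [10, 1, 44]]
```

View pics/i2.png

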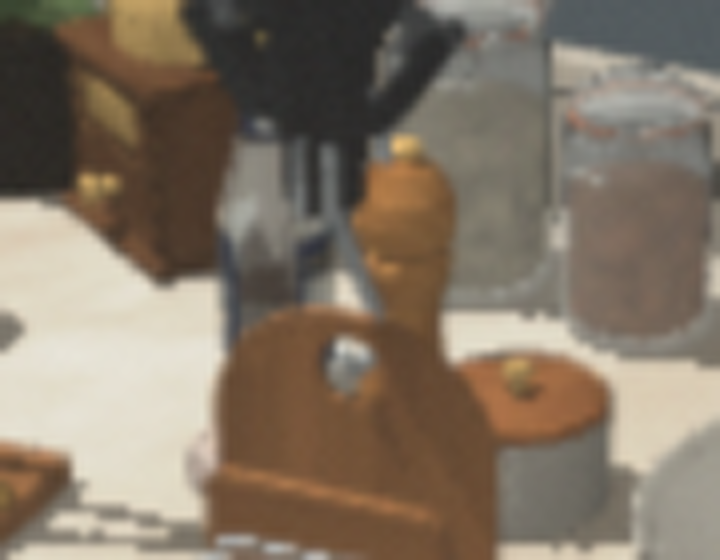

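The tip is through the hole (crop (350,365)) and the board hasn't moved. I'll continue to the seat and start lifting slowly.

>>> {"name": "play_rows", "arguments": {
  "moves": [0, 0, 0, 0.06, 0, -0.07, -1, 0, 0, 0, 0.06, 0, -0.08, -1, 0, 0, 0, 0.06, 0, -0.1, -1, 0, 0, 0, 0, 0, -0.1, -1, 0, 0, 0, 0, 0, -0.08, -1, 0, 0, 0, 0, 0, 0, -1]
}}

```text
t: 7.17
ee_pos: [454.6, -188.0, 242.2]
tcp_rot: [-0.052, 0.999, -0.0, 0.001]
force: [0.7, 0.4, -3.1]
gripper_width: 5.4
gripper_force: 97.7
```

```bash
python3 st.py
```

```text
tcp in board frame -26.5 0.2 242.1888671231293 [ 0.7  0.4 -3.1] [-0.01  0.02  0.01] 7.1667
board face 419 -0.8262573572750485 -4.709281475700522 31.286881604684027
24 [[3, 11, -10], [5, 16, -8], [-3, 15, 8], [-3, 3, 14], [-3, -1, 15], [1, 1, 16], [-9, 4, 17], [0, -3, 18], [6, 16, 19], [-1, 4, 21], [-16, 4, 24], [-14, -3, 24], [-18, -1, 25], [-15, 0, 28], [-17, 3, 28], [18, 1, 29], [14, 3, 30], [8, -4, 30], [4, -2, 31], [13, 2, 35], [13, -1, 35], [13, -1, 39], [10, 5, 39], [11, 1, 39]]
```

The board has lifted about 3 mm and sits in the bend. I'll lift it straight up.

>>> {"name": "play_rows", "arguments": {
  "moves": [0, 0, 0, 0, 0, -0.15, -1, 0, 0, 0, 0, 0, -0.22, -1, 0, 0, 0, 0, 0, -0.25, -1, 0, 0, 0, 0, 0, -0.25, -1, 0, 0, 0, 0, 0, -0.25, -1, 0, 0, 0, 0, 0, -0.25, -1, 0, 0, 0, 0, 0, -0.25, -1, 0, 0, 0, 0, 0, -0.15, -1]
}}

```text
t: 7.88
ee_pos: [454.8, -188.1, 314.3]
tcp_rot: [-0.052, 0.999, -0.001, 0.001]
force: [0.5, -0.2, -2.9]
gripper_width: 5.8
gripper_force: 97.7
```

>>> {"name": "play_rows", "arguments": {
  "moves": [0, 0, 0, 0, 0, -0.1, -1, 0, 0, 0, 0, 0, -0.06, -1, 0, 0, 0, 0, 0, 0, -1, 0, 0, 0, 0, 0, 0, -1]
}}

```text
t: 8.22
ee_pos: [454.0, -187.7, 318.1]
tcp_rot: [-0.052, 0.999, 0.0, -0.0]
force: [0.5, 0.6, -3.5]
gripper_width: 6.1
gripper_force: 97.7
```

```bash
cat > see.py <<'E'
from h import *
import sys
o=ctrl.get_obs();p=np.array(o["ee_pos"]);yw=float(sys.argv[1])
hx=np.array([np.cos(yw),np.sin(yw),0]);hy=np.array([-np.sin(yw),np.cos(yw),0])
print("t",round(o["t"],2),"p",p.round(1),"F",o["force"].round(1),"T",o["torque"].round(2),"w",o["gripper_width"],"q6",o["q"][5])
for n in("scene","top"):
    im,d,P=cloud(n);r=P-p;x=r@hx;y=r@hy;z=r[...,2];sat=im.max(2).astype(int)-im.min(2)
    kb=(abs(x-30)<45)&(abs(y)<90)&(z>-230)&(z<-58)&(sat>45)
    if n=="scene": kb&=z>-170
    q=np.stack([x[kb],y[kb],z[kb]],1)
    if len(q)>30: print(n,"board",len(q),"med",np.median(q,0).round(1),"p1",np.percentile(q,1,axis=0).round(0),"p99",np.percentile(q,99,axis=0).round(0),"dx/dy",np.polyfit(q[:,1],q[:,0],1).round(3),"dx/dz",np.polyfit(q[:,2],q[:,0],1).round(3))
    k=(abs(y)<15)&(x>2)&(x<75)&(z>-105)&(z<58)&(sat<40);q=np.stack([x[k],y[k],z[k]],1);q=q[np.argsort(-q[:,2])];print(" hook",q[::max(1,len(q)//14)].round(0).astype(int).tolist())
    if len(sys.argv)>2 and n==sys.argv[3]: r0,r1,c0,c1=map(int,sys.argv[4:8]);f=600/max(r1-r0,c1-c0);cv2.imwrite(sys.argv[2],cv2.resize(im[r0:r1,c0:c1],None,fx=f,fy=f,interpolation=2)[...,::-1])
E
python3 see.py .103 pics/l1.png scene 140 270 220 350
```

```text
t 8.22 p [ 454.  -187.7  318.1] F [ 0.5  0.6 -3.5] T [0.01 0.07 0.01] w 6.057595304604337 q6 -2.1170356619351227
scene board 765 med [  25.6   -2.  -127.8] p1 [  18.  -66. -169.] p99 [ 32.  68. -72.] dx/dy [-4.0000e-03  2.5502e+01] dx/dz [2.9000e-02 2.9202e+01]
 hook [[4, 12, 57], [6, -9, 52], [3, 11, 47], [53, 4, 18], [63, 2, 11], [59, 7, 5], [3, -2, -11], [12, 3, -22], [19, 0, -31], [33, 0, -44], [31, 3, -54], [41, 4, -66], [41, -4, -72], [9, -4, -75], [28, -2, -83]]
 hook []
```

View pics/l1.png

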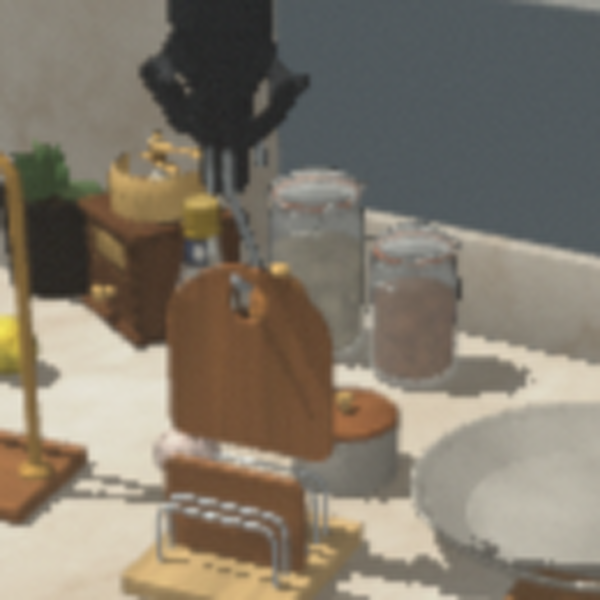

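The board hangs freely from the hook, bottom edge clear of the hoops, and the plain board hasn't moved. I'll carry it gently back and then across.

>>> {"name": "play_rows", "arguments": {
  "moves": [0, 0, 0, 0.1, 0, -0.02, -1, 0, 0, 0, 0.2, 0, -0.02, -1, 0, 0, 0, 0.3, 0, -0.02, -1, 0, 0, 0, 0.38, 0, -0.02, -1, 0, 0, 0, 0.4, 0, -0.02, -1, 0, 0, 0, 0.4, 0, 0, -1, 0, 0, 0, 0.3, 0.1, 0, -1, 0, 0, 0, 0.2, 0.2, 0, -1]
}}

```text
t: 8.98
ee_pos: [360.2, -185.6, 322.5]
tcp_rot: [-0.051, 0.999, -0.0, -0.0]
force: [-0.8, 0.8, -2.2]
gripper_width: 5.3
gripper_force: 97.7
```

>>> {"name": "play_rows", "arguments": {
  "moves": [0, 0, -0.02, 0.1, 0.3, 0, -1, 0, 0, -0.02, 0, 0.35, 0, -1, 0, 0, -0.02, 0, 0.4, 0, -1, 0, 0, -0.02, 0, 0.4, 0, -1, 0, 0, -0.02, 0, 0.4, 0, -1, 0, 0, -0.02, 0, 0.4, 0, -1, 0, 0, -0.02, 0, 0.4, 0, -1, 0, 0, -0.02, 0, 0.4, 0, -1]
}}

```text
t: 9.65
ee_pos: [344.4, -62.8, 322.5]
tcp_rot: [-0.058, 0.998, 0.0, 0.0]
force: [0.4, -0.0, -2.2]
gripper_width: 5.6
gripper_force: 97.6
```

```bash
python3 plan.py -1 8 364 30 325 .13 8 362 155 325 .14
```

```text
t 9.65 p [344.4 -62.8 322.5] q [-0.25 -0.43  2.08  0.    1.49 -1.94] w 5.6 F [ 0.4 -0.  -2.2] offrot [ 0.     0.001 -0.013]
[0.0, 0.0, -0.02, -0.09, 0.28, -0.01, -1.0, 0.0, 0.0, -0.02, -0.1, 0.28, -0.01, -1.0, 0.0, 0.0, -0.02, -0.1, 0.28, -0.01, -1.0, 0.0, 0.0, -0.02, -0.1, 0.28, -0.01, -1.0, 0.0, 0.0, -0.02, -0.09, 0.28, -0.01, -1.0, 0.0, 0.0, -0.02, -0.1, 0.28, 0.0, -1.0, 0.0, 0.0, -0.02, -0.1, 0.28, -0.01, -1.0, 0.01, 0.01, -0.03, -0.09, 0.28, 0.0, -1.0]
[0.0, 0.0, -0.02, -0.04, 0.39, 0.0, -1.0, 0.0, 0.0, -0.01, -0.05, 0.39, 0.0, -1.0, 0.0, 0.0, -0.02, -0.05, 0.39, 0.0, -1.0, 0.0, 0.0, -0.01, -0.05, 0.39, 0.0, -1.0, 0.0, 0.0, -0.02, -0.04, 0.39, 0.0, -1.0, 0.0, 0.0, -0.01, -0.05, 0.39, 0.0, -1.0, 0.0, 0.0, -0.02, -0.05, 0.38, 0.0, -1.0, 0.0, 0.0, -0.01, -0.04, 0.39, 0.0, -1.0]
```

>>> {"name": "play_rows", "arguments": {
  "moves": [0, 0, -0.02, -0.08, 0.4, 0, -1, 0, 0, -0.02, -0.08, 0.4, 0, -1, 0, 0, -0.02, -0.08, 0.4, 0, -1, 0, 0, -0.02, -0.08, 0.4, 0, -1, 0, 0, -0.02, -0.08, 0.4, 0, -1, 0, 0, -0.02, -0.08, 0.4, 0, -1, 0, 0, -0.02, -0.08, 0.4, 0, -1, 0, 0, -0.02, -0.08, 0.4, 0, -1]
}}

```text
t: 10.32
ee_pos: [354.1, 67.2, 322.5]
tcp_rot: [-0.065, 0.998, 0.0, 0.0]
force: [0.5, -1.2, -2.6]
gripper_width: 5.4
gripper_force: 97.6
```

>>> {"name": "play_rows", "arguments": {
  "moves": [0, 0, -0.02, -0.05, 0.4, 0, -1, 0, 0, -0.02, -0.05, 0.36, 0, -1, 0, 0, -0.02, -0.05, 0.32, 0, -1, 0, 0, -0.02, -0.05, 0.28, 0, -1, 0, 0, -0.02, -0.05, 0.24, 0, -1, 0, 0, -0.02, 0, 0.2, 0, -1, 0, 0, 0, 0, 0.15, 0, -1, 0, 0, 0, 0, 0.1, 0, -1]
}}

```text
t: 10.98
ee_pos: [353.4, 149.0, 322.4]
tcp_rot: [-0.07, 0.998, 0.0, -0.0]
force: [-0.1, -0.1, -2.8]
gripper_width: 5.6
gripper_force: 97.8
```

```bash
python3 see.py .14;python3 plan.py -1 8 422 170.5 324 .14
```

```text
t 10.98 p [353.4 149.  322.4] F [-0.1 -0.1 -2.8] T [0.02 0.08 0.01] w 5.550832797585968 q6 -1.376245839055943
scene board 604 med [  25.    -2.4 -129.4] p1 [  18.  -69. -169.] p99 [ 33.  64. -73.] dx/dy [1.0000e-03 2.5033e+01] dx/dz [ 0.035 29.498]
 hook [[9, -6, 54], [5, 13, 50], [3, -11, 28], [10, -9, 18], [54, 2, 14], [4, -12, 5], [6, 1, -12], [16, -4, -22], [30, 4, -32], [31, 6, -44], [28, -4, -50], [35, 2, -61], [41, -1, -70], [9, -1, -74], [13, -2, -80], [28, -4, -85]]
 hook [[39, -2, 53], [34, -5, 49], [32, -3, 45], [49, -2, 42], [57, -1, 36], [59, -4, 27], [19, -1, -10], [27, -2, -19], [24, -4, -31], [34, -5, -43], [40, 0, -52], [36, -10, -64], [36, 12, -67], [37, 0, -72], [17, -5, -75], [26, -2, -79]]
t 11.08 p [353.6 148.7 322.4] q [ 0.33 -0.36  2.04  0.    1.47 -1.38] w 5.8 F [-0.1  0.3 -3.4] offrot [-0.    -0.    -0.001]
[0.0, 0.0, 0.0, -0.22, 0.04, 0.0, -1.0, 0.0, 0.0, 0.0, -0.22, 0.04, -0.01, -1.0, 0.0, 0.0, 0.0, -0.22, 0.04, 0.0, -1.0, 0.0, 0.0, 0.0, -0.22, 0.04, -0.01, -1.0, 0.0, 0.0, 0.0, -0.22, 0.04, 0.0, -1.0, 0.0, 0.0, 0.0, -0.22, 0.03, -0.01, -1.0, 0.0, 0.0, 0.0, -0.22, 0.04, 0.0, -1.0, 0.0, 0.0, -0.01, -0.23, 0.03, -0.01, -1.0]
```

>>> {"name": "play_rows", "arguments": {
  "moves": [0, 0, 0, -0.12, 0.05, 0, -1, 0, 0, 0, -0.2, 0.05, 0, -1, 0, 0, 0, -0.25, 0.05, 0, -1, 0, 0, 0, -0.28, 0.05, 0, -1, 0, 0, 0, -0.3, 0.04, 0, -1, 0, 0, 0, -0.27, 0.04, 0, -1, 0, 0, 0, -0.2, 0.02, 0, -1, 0, 0, 0, -0.1, 0, 0, -1]
}}

```text
t: 11.75
ee_pos: [421.8, 169.9, 322.1]
tcp_rot: [-0.069, 0.998, -0.0, -0.0]
force: [-0.1, 0.5, -2.8]
gripper_width: 5.8
gripper_force: 97.8
```

```bash
python3 see.py .14; python3 - <<'E'
from h import *
p=ctrl.get_obs()["ee_pos"]
hx=np.array([.99,.14,0])
for n in("scene","top"):
    im,d,P=cloud(n);r=P-p;x=r@hx;y=r@np.array([-.14,.99,0]);sat=im[...,0].astype(int)-im[...,2]
    k=(abs(y)>30)&(abs(y)<110)&(abs(P[...,2]-300)<12)&(abs(x)<70)&(sat>50);print(n,k.sum(),"rail rel x",np.median(x[k]),"slope",np.polyfit(y[k],x[k],1),np.median(P[...,2][k]))
E
python3 plan.py -1 6 423 171 290 .14
```

```text
t 11.75 p [421.8 169.9 322.1] F [-0.1  0.5 -2.8] T [ 0.02  0.08 -0.03] w 5.793972373241478 q6 -1.3808276446853704
scene board 551 med [  27.6   -1.3 -129.1] p1 [  20.  -67. -169.] p99 [ 35.  66. -72.] dx/dy [ 0.    27.548] dx/dz [-0.03  23.725]
 hook [[5, -13, 57], [5, -15, 35], [58, 1, 25], [4, -14, 20], [59, 4, 12], [58, -1, 5], [8, 1, -7], [14, -2, -16], [16, 1, -29], [24, -2, -35], [30, 0, -45], [37, 1, -56], [39, -1, -68], [39, 0, -72], [8, -3, -77], [30, -5, -85], [27, -13, -103]]
top board 39 med [ 33.7 -11.5 -71.4] p1 [  29.  -64. -215.] p99 [ 37.  18. -65.] dx/dy [-0.039 32.992] dx/dz [-3.0000e-03  3.3372e+01]
 hook [[39, -3, 50], [44, -3, 47], [49, -5, 45], [50, 1, 42], [53, -2, 40], [52, -5, 37], [59, 0, 33], [62, -2, 22], [63, -3, 9], [26, 0, -24], [28, -6, -31], [35, -2, -39], [35, -13, -66], [36, -4, -71], [38, 3, -85]]
scene 83 rail rel x 34.333964436799754 slope [9.07654978e-03 3.43074405e+01] 300.1130800999374
top 37 rail rel x 40.021866188356086 slope [ 0.10253957 45.14585985] 305.71961647098306
t 11.95 p [420.1 169.6 322.3] q [ 0.33 -0.21  1.93  0.    1.43 -1.38] w 5.3 F [-0.7 -0.1 -2.2] offrot [-0.    -0.001 -0.002]
[0.0, 0.0, 0.0, -0.01, 0.0, 0.13, -1.0, 0.0, 0.0, 0.0, -0.01, 0.01, 0.14, -1.0, 0.0, 0.0, 0.0, -0.01, 0.0, 0.13, -1.0, 0.0, 0.0, -0.01, -0.02, 0.01, 0.14, -1.0, 0.0, -0.01, 0.0, -0.01, 0.0, 0.13, -1.0, 0.0, 0.0, -0.01, -0.02, 0.01, 0.14, -1.0]
```

Rail is 38-40 mm ahead and the hook's free limb is past it at 59-62. Lowering now.

>>> {"name": "play_rows", "arguments": {
  "moves": [0, 0, 0, 0, 0, 0.1, -1, 0, 0, 0, 0, 0, 0.15, -1, 0, 0, 0, 0, 0, 0.18, -1, 0, 0, 0, -0.03, 0, 0.18, -1, 0, 0, 0, -0.06, 0, 0.18, -1, 0, 0, 0, -0.06, 0, 0.15, -1, 0, 0, 0, -0.05, 0, 0.12, -1, 0, 0, 0, 0, 0, 0.08, -1]
}}

```text
t: 12.62
ee_pos: [428.4, 170.7, 275.8]
tcp_rot: [-0.069, 0.998, -0.0, -0.001]
force: [-0.1, -0.7, -1.9]
gripper_width: 5.5
gripper_force: 97.8
```

```bash
python3 see.py .14; python3 - <<'E'
from h import *
p=ctrl.get_obs()["ee_pos"]
hx=np.array([.99,.14,0])
im,d,P=cloud("scene");r=P-p;x=r@hx;y=r@np.array([-.14,.99,0]);sat=im[...,0].astype(int)-im[...,2]
k=(abs(y)>30)&(abs(y)<110)&(abs(P[...,2]-300)<12)&(abs(x)<70)&(sat>50);print(k.sum(),"rail rel x",np.median(x[k]))
E
```

```text
t 12.62 p [428.4 170.7 275.8] F [-0.1 -0.7 -1.9] T [ 0.03  0.1  -0.01] w 5.463613287621176 q6 -1.3839871851983838
scene board 528 med [  27.5   -5.1 -129.2] p1 [  20.  -69. -169.] p99 [ 36.  62. -71.] dx/dy [ 0.    27.608] dx/dz [-0.033 23.38 ]
 hook [[7, -14, 55], [4, 12, 49], [51, -3, 28], [31, 3, 18], [48, -2, 5], [4, 1, -8], [8, 0, -13], [16, -3, -24], [20, 6, -31], [31, 1, -42], [28, 0, -49], [36, 6, -57], [39, 1, -66], [4, 0, -73], [48, 3, -78], [27, -2, -81], [20, -1, -87]]
 hook [[44, -2, 48], [47, -2, 46], [50, -1, 44], [45, 2, 43], [48, 3, 39], [55, -3, 37], [55, -5, 36], [29, -8, 30], [61, -3, 26], [54, -2, 16], [57, -5, 7], [27, -3, -27], [30, -4, -32], [34, 0, -39], [31, -14, -70], [28, 0, -79]]
66 rail rel x 26.17295085069798
```

>>> {"name": "play_rows", "arguments": {
  "moves": [0, 0, 0, 0, 0, 0.08, -1, 0, 0, 0, 0, 0, 0.08, -1, 0, 0, 0, 0, 0, 0.05, -1, 0, 0, 0, 0, 0, 0, -1]
}}

```text
t: 13.1
ee_pos: [427.9, 170.7, 267.9]
tcp_rot: [-0.069, 0.998, -0.0, -0.0]
force: [0.5, 0.2, -2.3]
gripper_width: 6.2
gripper_force: 97.8
```

>>> {"name": "play_rows", "arguments": {
  "moves": [0, 0, 0, 0, 0, 0.04, -1, 0, 0, 0, 0, 0, 0, -1]
}}

```text
t: 13.27
ee_pos: [428.1, 170.7, 266.7]
tcp_rot: [-0.069, 0.998, -0.0, -0.0]
force: [0.6, 0.6, -2.0]
gripper_width: 5.6
gripper_force: 97.7
```

>>> {"name": "play_rows", "arguments": {
  "moves": [0, 0, 0, 0, 0, 0.03, -1, 0, 0, 0, 0, 0, 0, -1]
}}

```text
t: 13.43
ee_pos: [428.4, 170.8, 266.0]
tcp_rot: [-0.069, 0.998, 0.0, 0.0]
force: [-0.0, 1.0, -0.1]
gripper_width: 6.0
gripper_force: 98.0
```

>>> {"name": "play_rows", "arguments": {
  "moves": [0, 0, 0, 0, 0, 0.03, -1, 0, 0, 0, 0, 0, 0, -1]
}}

```text
t: 13.6
ee_pos: [428.6, 170.9, 265.6]
tcp_rot: [-0.069, 0.998, 0.0, 0.001]
force: [-3.4, -0.6, 3.4]
gripper_width: 5.8
gripper_force: 98.6
```

```bash
python3 see.py .14 pics/h1.png scene 140 260 150 270
```

```text
t 13.6 p [428.6 170.9 265.6] F [-3.4 -0.6  3.4] T [-0.08  0.23 -0.07] w 5.807564435977842 q6 -1.3838686148850214
scene board 545 med [  26.2   -3.5 -129.3] p1 [  19.  -67. -169.] p99 [ 33.  65. -71.] dx/dy [1.0000e-03 2.6257e+01] dx/dz [1.6000e-02 2.8331e+01]
 hook [[5, -10, 58], [12, -4, 47], [45, -4, 16], [55, 4, 8], [6, -6, -6], [10, 3, -17], [18, 0, -23], [22, -1, -32], [28, 0, -43], [36, 3, -51], [34, 2, -58], [46, 2, -67], [32, -12, -72], [47, 3, -75], [31, 3, -82], [30, -2, -85]]
top board 31 med [ 32.7 -12.2 -70.2] p1 [  26.  -56. -217.] p99 [ 37.  16. -64.] dx/dy [2.7000e-02 3.2936e+01] dx/dz [ 0.052 37.849]
 hook [[39, -4, 50], [42, -1, 47], [43, 2, 45], [50, -4, 44], [51, 0, 40], [50, -4, 37], [57, 1, 34], [59, -1, 31], [57, -4, 15], [24, -6, -23], [27, -5, -28], [33, -5, -32], [33, -6, -38], [28, 0, -79]]
```

View pics/h1.png

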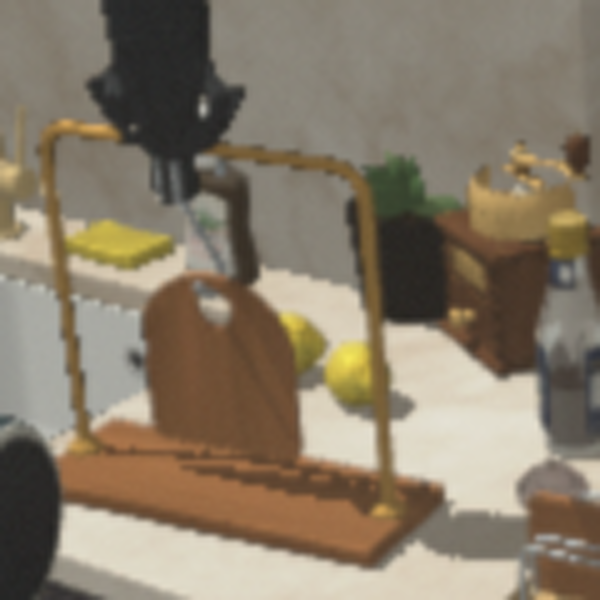

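The hook sits on the rail and the board hangs clear between the posts. I'll ease the grip, then open.

>>> {"name": "play_rows", "arguments": {
  "moves": [0, 0, 0, 0, 0, 0, -1, 0, 0, 0, 0, 0, 0, -1, 0, 0, 0, 0, 0, 0, -1, 0, 0, 0, 0, 0, 0, -1],
  "squeeze": 20
}}

```text
t: 14.03
ee_pos: [428.6, 170.9, 265.5]
tcp_rot: [-0.069, 0.998, 0.0, 0.001]
force: [-3.0, -0.9, 5.8]
gripper_width: 5.5
gripper_force: 98.7
```

>>> {"name": "play_rows", "arguments": {
  "moves": [0, 0, 0, 0, 0, 0, -0.75, 0, 0, 0, 0, 0, 0, -0.65, 0, 0, 0, 0, 0, 0, -0.5, 0, 0, 0, 0, 0, 0, -0.3, 0, 0, 0, 0, 0, 0, -0.1, 0, 0, 0, 0, 0, 0, 0, 0, 0, 0, 0, 0, 0, 0, 0, 0, 0, 0, 0, 0, 0]
}}

```text
t: 14.7
ee_pos: [428.2, 170.8, 264.4]
tcp_rot: [-0.069, 0.998, -0.0, -0.0]
force: [1.1, 0.6, -0.7]
gripper_width: 42.9
gripper_force: 0.0
```

```bash
python3 see.py .14; sleep 0; python3 see.py .14|head -2
```

```text
t 14.7 p [428.2 170.8 264.4] F [ 1.1  0.6 -0.7] T [-0.05 -0.05 -0.01] w 42.88722972318736 q6 -1.383959433234637
scene board 536 med [  29.8   -4.  -128.3] p1 [  21.  -68. -169.] p99 [ 37.  65. -70.] dx/dy [-2.0000e-03  2.9907e+01] dx/dz [7.0000e-03 3.0777e+01]
 hook [[30, 0, 46], [6, -3, 39], [4, 6, 30], [57, 0, 13], [54, -1, 6], [3, 0, 0], [8, -4, -10], [14, -3, -20], [19, -3, -26], [23, 1, -36], [33, 4, -48], [33, 1, -56], [39, 1, -63], [16, 0, -70], [13, -6, -72], [13, -6, -77], [33, 0, -85]]
 hook [[47, -2, 50], [39, -3, 47], [43, 2, 47], [50, -4, 46], [51, -1, 44], [53, -3, 43], [54, 3, 37], [60, 1, 34], [62, -3, 28], [60, -5, 17], [31, -2, -20], [31, -4, -30], [34, -15, -69], [32, -13, -75], [30, -6, -76], [32, -14, -80]]
t 14.8 p [428.3 170.8 264.5] F [ 0.5 -0.1  0.3] T [-0.01 -0.03 -0.  ] w 42.50375848484261 q6 -1.3839388050522636
scene board 539 med [  29.    -2.8 -129.6] p1 [  22.  -67. -169.] p99 [ 37.  65. -71.] dx/dy [-1.100e-02  2.921e+01] dx/dz [-6.000e-03  2.851e+01]
```

Released and hanging. Next the gripper retreats straight up and then back.

>>> {"name": "play_rows", "arguments": {
  "moves": [0, 0, 0, 0, 0, -0.2, 0, 0, 0, 0, 0, 0, -0.3, 0, 0, 0, 0, 0, 0, -0.4, 0, 0, 0, 0, 0, 0, -0.5, 0, 0, 0, 0, 0, 0, -0.5, 0, 0, 0, 0, 0, 0, -0.5, 0, 0, 0, 0, 0.3, 0, -0.3, 0, 0, 0, 0, 0.5, 0, 0, 0]
}}

```text
t: 15.57
ee_pos: [398.8, 167.0, 377.5]
tcp_rot: [-0.069, 0.998, 0.001, 0.004]
force: [-1.1, 0.6, -0.1]
gripper_width: 42.4
gripper_force: 0.0
```

>>> {"name": "play_rows", "arguments": {
  "moves": [0, 0, 0, 0.5, 0, 0, 0, 0, 0, 0, 0.5, 0, 0, 0, 0, 0, 0, 0.3, 0, 0, 0, 0, 0, 0, 0, 0, 0, 0, 0, 0, 0, 0, 0, 0, 0, 0, 0, 0, 0, 0, 0, 0, 0, 0, 0, 0, 0, 0, 0, 0, 0, 0, 0, 0, 0, 0]
}}

```text
t: 16.23
ee_pos: [345.6, 159.2, 372.3]
tcp_rot: [-0.069, 0.998, -0.0, -0.0]
force: [-0.1, 0.3, -0.4]
gripper_width: 42.6
gripper_force: 0.0
```

>>> {"name": "play_rows", "arguments": {
  "moves": [0, 0, 0, 0, 0, 0, 0, 0, 0, 0, 0, 0, 0, 0, 0, 0, 0, 0, 0, 0, 0, 0, 0, 0, 0, 0, 0, 0, 0, 0, 0, 0, 0, 0, 0, 0, 0, 0, 0, 0, 0, 0, 0, 0, 0, 0, 0, 0, 0, 0, 0, 0, 0, 0, 0, 0]
}}

```text
t: 16.9
ee_pos: [345.0, 159.2, 372.5]
tcp_rot: [-0.069, 0.998, 0.0, -0.0]
force: [-0.8, 0.3, -0.0]
gripper_width: 43.0
gripper_force: 0.0
```

```bash
cat > fin.py <<'E'
from h import *
im,d,P=cloud("scene");B=np.array([428.3,170.8,264.5])
r=P-B;x=r@np.array([.99,.14,0]);y=r@np.array([-.14,.99,0]);z=r[...,2];sat=im.max(2).astype(int)-im.min(2)
k=(abs(x-30)<45)&(abs(y)<90)&(z>-190)&(z<-58)&(sat>45);q=np.stack([x,y,z],-1)[k]
print(ctrl.get_obs()["t"],len(q),np.median(q,0).round(1),np.polyfit(q[:,2],q[:,0],1).round(3),np.polyfit(q[:,1],q[:,0],1).round(3))
up=q[q[:,2]>-100];lo=q[(q[:,2]<-130)&(q[:,2]>-165)]
print("edge mid y upper/lower",(up[:,1].min()+up[:,1].max())/2,(lo[:,1].min()+lo[:,1].max())/2)
cv2.imwrite("pics/f1.png",im[130:290,140:320,::-1].repeat(3,0).repeat(3,1))
E
python3 fin.py; python3 fin.py
```

```text
16.95 693 [  29.1   -4.6 -137.4] [7.0000e-03 3.0077e+01] [-6.0000e-03  2.9094e+01]
edge mid y upper/lower 2.303585266277434 -1.638009782660376
17.0 686 [  28.8   -4.2 -136.9] [-1.000e-03  2.865e+01] [-5.0000e-03  2.8734e+01]
edge mid y upper/lower -1.3192199213347564 -1.0725183460000594
```

View pics/f1.png

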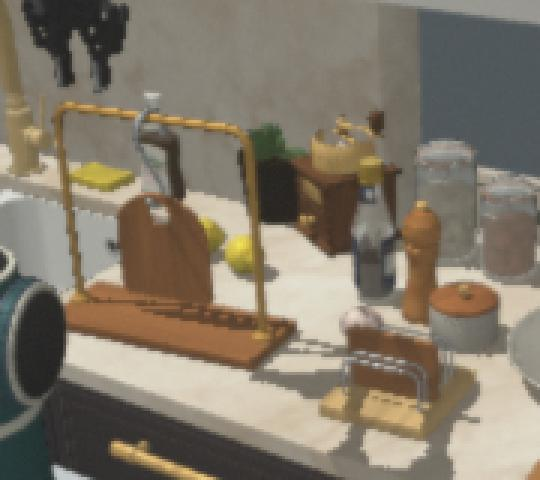

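The board hangs upright from the hook at mid-rail (crop (165,245)). The plain board is still in the rack and the other objects look untouched. A short settling wait, then I'll hand in.

>>> {"name": "play_rows", "arguments": {
  "moves": [0, 0, 0, 0, 0, 0, 0, 0, 0, 0, 0, 0, 0, 0, 0, 0, 0, 0, 0, 0, 0, 0, 0, 0, 0, 0, 0, 0, 0, 0, 0, 0, 0, 0, 0, 0, 0, 0, 0, 0, 0, 0, 0, 0, 0, 0, 0, 0, 0, 0, 0, 0, 0, 0, 0, 0]
}}

```text
t: 17.67
ee_pos: [345.1, 159.2, 372.5]
tcp_rot: [-0.069, 0.998, 0.0, 0.0]
force: [-0.2, 0.1, -0.5]
gripper_width: 42.8
gripper_force: 0.0
```

>>> {"name": "play_rows", "arguments": {
  "moves": [0, 0, 0, 0, 0, 0, 0, 0, 0, 0, 0, 0, 0, 0, 0, 0, 0, 0, 0, 0, 0, 0, 0, 0, 0, 0, 0, 0, 0, 0, 0, 0, 0, 0, 0, 0, 0, 0, 0, 0, 0, 0, 0, 0, 0, 0, 0, 0, 0, 0, 0, 0, 0, 0, 0, 0]
}}

```text
t: 18.33
ee_pos: [345.0, 159.2, 372.5]
tcp_rot: [-0.069, 0.998, -0.0, -0.0]
force: [-0.8, 0.4, 0.8]
gripper_width: 42.9
gripper_force: 0.0
```

>>> {"name": "play_rows", "arguments": {
  "moves": [0, 0, 0, 0, 0, 0, 0, 0, 0, 0, 0, 0, 0, 0, 0, 0, 0, 0, 0, 0, 0, 0, 0, 0, 0, 0, 0, 0, 0, 0, 0, 0, 0, 0, 0, 0, 0, 0, 0, 0, 0, 0, 0, 0, 0, 0, 0, 0, 0, 0, 0, 0, 0, 0, 0, 0]
}}

```text
t: 19.0
ee_pos: [345.0, 159.2, 372.5]
tcp_rot: [-0.069, 0.998, 0.0, -0.0]
force: [0.4, -0.4, 0.7]
gripper_width: 42.8
gripper_force: 0.0
```

```bash
python3 fin.py; python3 -c "
from cell import ctrl
print(ctrl.hand_in())"
```

```text
19.05 691 [  29.1   -4.9 -137.2] [3.0000e-03 2.9474e+01] [-1.2000e-02  2.9071e+01]
edge mid y upper/lower 2.4833928613136145 -0.924567767129183
the job is handed in; nothing more can be done
None
```

The oiled board hangs upright and still from the S-hook at about the middle of the rail, the plain board is still in the rack, the robot is clear, and I handed the job in at about 19 s (no verdict was returned).

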